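# Clamp the tenoned rail in the bench vise

### The arm

A 6-joint arm with a two-finger parallel gripper is mounted at the origin on the work surface. World frame = base frame: x ahead of the robot, y to its left, z up, the work surface at z = 0. Lengths are in m, angles in rad, forces in N, time in s.
With the tool pointing down it reaches from about 0.275 to 0.975 m from the base axis. Payload 8.4 kg.
Tool frame: the origin (TCP) lies between the finger pads; the fingertips stand 22 mm ahead of it and the grasp point (between the pads) lies 3 mm ahead of it (robot.finger_overhang is the distance from the TCP to the fingertips, in m); z points along the fingers, y is the line along which they close (so a half turn about z gives the same grasp; the last joint's range is limited). The gripper opens to 92 mm and grips with 3 to 60 N. Pads are 20 mm wide; open, the fingers measure 128 mm over their backs; the gripper's body (75 mm by 189 mm) begins 69 mm behind the grasp point.
Start: joints at [1.209, 0.353, 1.633, -0, 1.155, -0.002], TCP at [0.22, 0.585, 0.237] pointing down, gripper open.
Joint ranges: [-2.63, 2.63], [-0.92, 2.1], [0.06, 2.66], [-1.3, 4.44], [0, 2.69], [-3.02, 3.02]. Speed limits (rad/s): [2.22, 2.22, 2.79, 3.14, 3.14, 3.14].

### API

Orientations are given as a unit quaternion [w, x, y, z].
In Python, from rig import robot, viewer gives the robot as it stands. The module is installed in compiled form; this text tells all that it offers. Calls block until the motion is done:
- robot.move_ptp(position, orientation): joint-space move of the TCP to a pose.
- robot.movel(position, orientation=None, feed=0.15): straight line of the TCP; orientation=None keeps the orientation; feed is the mean speed in m/s.
- robot.goto_joints(angles): joint-space move.
- robot.command_gripper(opening, squeeze=None): opening from 0.0 (shut) to 1.0 (fully open); squeeze is the grip in N (None keeps the last); returns when the fingers have stopped.
- robot.wait(seconds).
- robot.inverse_kinematics(position, orientation): joint angles nearest the present ones, or None.
- robot.get_state(): the state.
- viewer.capture(name): name is "side" or "top"; returns the picture (400x640x3 uint8, red, green, blue); there is no depth.
- viewer.calibration(name): a dict with "intrinsics" (3x3 intrinsics, pixels), "k1" (the pictures are not rectified: a ray, as slopes to the right and down, at radius r is drawn at 1 + k1 r^2 times it, then the intrinsics apply), "view" (4x4, takes a point from world to camera coordinates). Camera axes: x right, y down, z forward; pixel columns grow to the right and rows downward; lengths in m; the calibration is good to about 2 mm. A picture is of the moment at which its call begins. calibration takes no time and is no camera call.
A pose or a line that the arm cannot do raises robot.IKError and nothing moves.
- robot.job_done(): hands the job in; it is judged then, once.
The state is a dict: "t": time; "joint_pos": joint angles; "qd": joint speeds; "joint_efforts": joint torques, N m; "position": TCP position; "eef_rot": TCP orientation; "contact_force": force on the tool from outside, world axes, zero at the start; "ft_torque": the same for the moment, N m; "opening": opening from 0.0 (shut) to 1.0 (fully open); "gripper_force": force on a finger pad.
Only numpy, scipy, OpenCV 4.12 (cv2) and the standard library are available. Lean on these libraries where they do the work, as an engineer would, in place of code of your own. Each camera call takes 0.05 s, during which the arm holds its last target. There are 200 camera calls.

### The job

Stand the wooden rail with the tenon in the open vise, resting down on the vise's ways and roughly centred in the jaws, with the tenon sticking out past the jaws on the side away from the robot. Then crank the handle clockwise until the jaw closes on the rail, give it about a quarter turn more so that it is held firmly but not crushed, and let go. Leave the other two pieces of timber where they are.

Things in the scene. Friction and masses are not known exactly. Their poses are not given: they have to be found in the camera images.
- rail_centre (a point): The rail to clamp: oak block 120 mm long (x), 32 mm thick (y), 70 mm tall (z), standing on a narrow face, 0.14 to 0.28 kg. A tenon 30 mm long, 12 mm thick, 70 mm tall sticks out of its +x end, which starts pointing roughly away from the robot. The point is the centre of the 120 mm block (tenon not counted), 35 mm above its underside.
- tenon_shoulder (a point): Middle of the rail's end face from which the tenon springs: 60 mm from the rail's centre along its x, 35 mm above its underside.
- rail: The same rail; origin at the centre of the underside of its 120 mm block, x towards the tenon. Standing on the ways, its lowest 30 mm are between the jaws, so grip it near the top (within 20 mm of its top face).
- vise: Grey machine vise on a timber riser 130 x 200 x 40 mm, fixed to the bench. Origin on the bench under its centre, z up, y along the screw towards the crank handle, x along the jaws, roughly away from the robot. Fixed jaw face at y = -55 mm; the moving jaw slides towards it (-y). Jaws 76 mm wide (x -38 to 38), tops at z = 130 mm. The end bracket (z up to 100 mm) ends at y = 95 mm.
- vise_ways (a point): On top of the two steel ways that carry the work, 100 mm above the bench, at x = 0, y = -22 mm of the vise; between the open jaws for every start.
- fixed_jaw_face (a point): Middle of the fixed jaw's face, 115 mm above the bench.
- jaw_face (a point): Middle of the moving jaw's face, 115 mm above the bench.
- liner: The moving jaw's rubber face plate, 76 x 10 x 28 mm; it yields up to 6 mm at 8 N per mm, then is rigid (a quarter turn of the crank is 3 mm). Its origin is the vise's origin shifted along y with the jaw; its face lies at y = +11 mm from it.
- crank (a joint): Angle of the crank, rad; 0 = jaws fully open (66 mm), growing as the vise closes: clockwise seen from the handle end (looking along the vise's -y). A turn moves the jaw 12 mm: opening = 66 mm - 12 mm x angle / 2 pi; 46 to 60 mm at the start. About 5 N at the handle turns it; it stays where left. Handle in the vise frame: x = -40 mm sin(angle), z = 78 mm + 40 mm cos(angle).
- screw_axis (a point): Point on the crank's axis level with the middle of the handle: x = 0, y = 155 mm, 78 mm above the bench in the vise frame. The crank does not move along y as it turns.
- handle_grip (a point): Middle of the crank's black handle: a free-spinning round sleeve, 18 mm diameter, 66 mm long, parallel to the screw (vise y), 40 mm off the crank's axis; the crank arm ends 39 mm before this point. Pinched from above it can be led round its upright circle without turning the gripper.
- plain_rail_centre (a point): Bystander: plain oak block 150 x 32 x 70 mm without tenon; the point is its centre. To be left alone.
- short_block_centre (a point): Bystander: plain oak block 85 x 32 x 70 mm; the point is its centre. To be left alone.
Not all that is in view belongs to the job. Leave any green or yellow look-alike of the rail alone.

How it is judged:
On the way, in this order (a step that is already met when the one before it is completed fails the run):
1. the tenoned rail stands on the ways between the jaws, tenon out past them on the far side (z of rail_centre in the frame of vise between 0.13 and 0.14 m and angle between rail_centre's own z axis and vertical below 0.08 rad and x of tenon_shoulder in the frame of vise between 0.04 and 0.095 m and y of rail_centre in the frame of vise between -0.055 and 0 m), for 0.3 s.
2. the jaw is cranked onto the rail and grips it (all of step 1 and contact force between liner and rail above 8 N and angle between the x axis of rail_centre and the x axis of vise, either way round below 0.06 rad), for 0.2 s.
At the end, for the whole second after the job is handed in: The rail stands upright (within 0.08 rad) on the vise's ways (height within 5 mm), square in the jaws (within 0.06 rad), its tenon shoulder 40 to 95 mm from the vise's middle on the far side (jaws end at 38 mm), the jaw pressing on it with 8 to 60 N, the rail at rest (all of step 2 and contact force between liner and rail below 60 N and linear speed of rail below 0.01 m/s); the robot touches nothing.
It fails at once if the rail is crushed: the jaw presses on it with more than 100 N (contact force between liner and rail above 100 N).
It fails at once if another piece of timber is moved by more than 30 mm (distance of any of plain_rail_centre, short_block_centre from where it was at the start of the episode above 0.03 m).
It also fails if it takes over 67 s, if anything falls off the work surface, if the arm or the gripper's body presses on something with over 40 N, if the wrist force passes 120 N, or if a joint passes its speed limit or range.

## Working session

There is one attempt and no reset: what is moved stays moved. The work goes in short steps, each a Python script; the robot and the scene stay as the last script left them, time stands still between calls to the robot, and variables do not carry over. Pictures are saved under pics/ and viewed, at most 10 in all, crops included, and the job is handed in when it is done.

```bash
mkdir -p pics; cat > h.py <<'E'
import numpy as np, cv2
from rig import robot, viewer
def cap(name,fn):
    im=viewer.capture(name); cv2.imwrite('pics/'+fn,im[:,:,::-1]); return im
def ray(name,px):
    c=viewer.calibration(name);K=np.array(c['intrinsics']);V=np.array(c['view']);k=c['k1']
    d=(np.linalg.inv(K)@np.array([px[0],px[1],1.]))[:2];u=d.copy()
    for _ in range(30): u=d/(1+k*(u@u))
    R=V[:3,:3];return -R.T@V[:3,3], R.T@np.array([u[0],u[1],1.])
def onz(name,px,z):
    o,d=ray(name,px);return o+d*(z-o[2])/d[2]
def proj(name,P):
    c=viewer.calibration(name);K=np.array(c['intrinsics']);V=np.array(c['view'])
    p=V[:3,:3]@np.array(P)+V[:3,3];u=p[:2]/p[2];u=u*(1+c['k1']*(u@u));return (K@np.array([u[0],u[1],1]))[:2]
E
python3 - <<'E'
from h import *
cap('top','t0.png');cap('side','s0.png')
for n in('top','side'):
    print(n,viewer.calibration(n)['k1'],ray(n,(320,200)))
s=robot.get_state();print(s['t'],s['position'],s['eef_rot'],s['opening'])
E
```

```text
top -0.028447048538510208 (array([0.35097213, 0.06037227, 1.27180572]), array([ 0.13095617, -0.02621423, -0.99107862]))
side -0.004234377850322645 (array([-0.00266301, -0.62233304,  0.93683193]), array([ 0.42556909,  0.56703897, -0.70545398]))
0.1 [0.21990505 0.58458514 0.23592742] [-1.04296041e-04  1.78910543e-01  9.83865142e-01 -6.24372060e-04] 0.9978670540701564
```

View pics/t0.png

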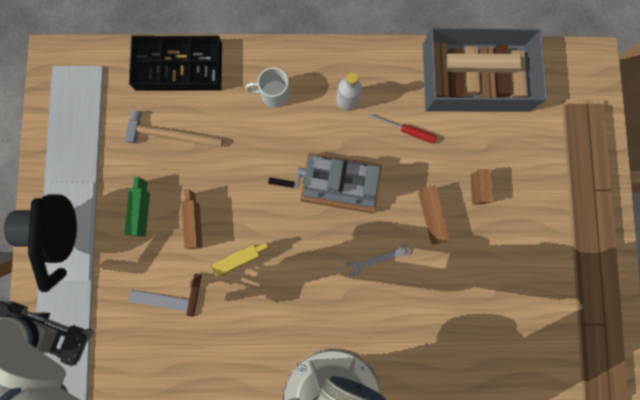

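View pics/s0.png

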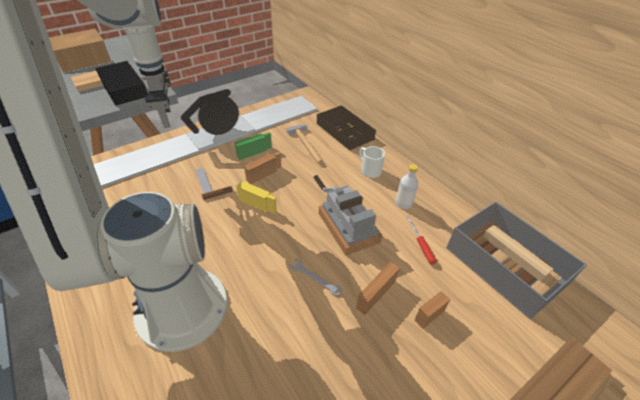

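The top view shows the tenoned rail at about (190,220), with its tenon pointing up (away from the robot). The vise is at (341,182) and its handle at (281,182). The plain rail is at (433,214) and the short block at (482,186). I'll enlarge crops for exact corners.

```bash
python3 - <<'E'
from h import *
im=cv2.imread('pics/t0.png')
a=cv2.resize(im[180:260,165:225],None,fx=7,fy=7,interpolation=cv2.INTER_CUBIC)
b=cv2.resize(im[145:220,262:390],None,fx=6,fy=6,interpolation=cv2.INTER_CUBIC)
cv2.imwrite('pics/a.png',a);cv2.imwrite('pics/b.png',b)
E
```

```text
(no output)
```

View pics/a.png

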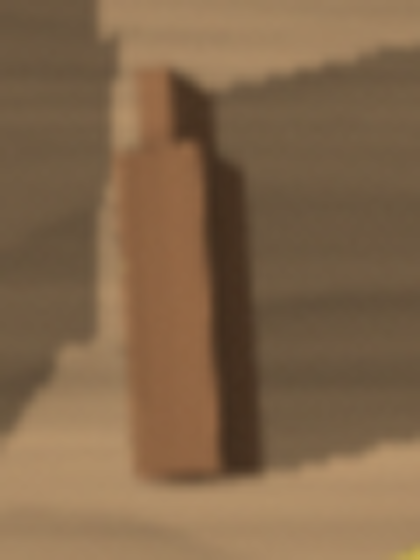

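View pics/b.png

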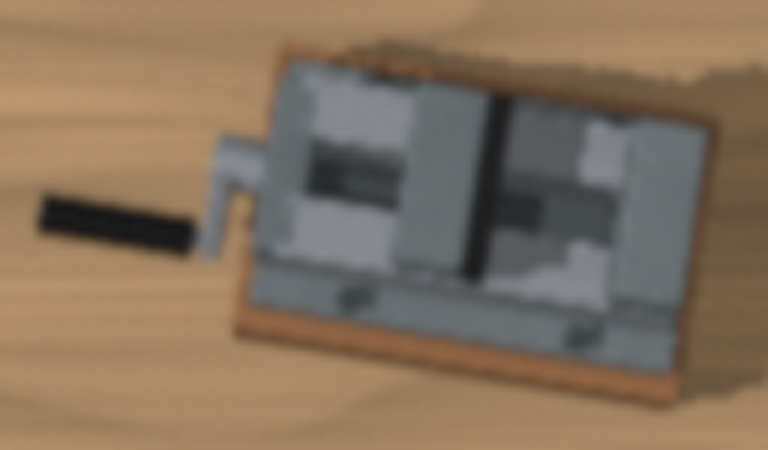

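The crops give the rail's top-face corners, the vise riser's corners, both jaw edges and the black handle ends. Next I'll turn these into world points and check them against the given sizes.

```bash
python3 - <<'E'
from h import *
A=lambda u,v:(165+(u+.5)/7-.5,180+(v+.5)/7-.5)
B=lambda u,v:(262+(u+.5)/6-.5,145+(v+.5)/6-.5)
np.set_printoptions(precision=4,suppress=True)
L=[onz('top',A(*p),.07)[:2] for p in[(122,148),(204,143),(219,472),(136,472)]]
TL,TR,BR,BL=L;print('rail',np.array(L),'len',np.linalg.norm(TL-BL),np.linalg.norm(TR-BR),'w',np.linalg.norm(TL-TR),np.linalg.norm(BL-BR))
ax=(TL+TR-BL-BR)/2;print('centre',np.mean(L,0),'yaw',np.arctan2(ax[1],ax[0]), [np.arctan2(*(d[::-1])) for d in(TL-BL,TR-BR)])
t=[onz('top',A(*p),.07)[:2] for p in[(138,68),(172,68)]];print('tenon end',t,np.mean(t,0)-np.mean(L,0))
L=[onz('top',B(*p),.04)[:2] for p in[(282,46),(720,122),(676,405),(234,338)]]
TL,TR,BR,BL=L;print('riser',np.array(L),'y len',np.linalg.norm(TL-TR),np.linalg.norm(BL-BR),'x',np.linalg.norm(TL-BL),np.linalg.norm(TR-BR))
yx=(TL+BL-TR-BR);yaw=np.arctan2(-yx[0],yx[1]);xx=TL+TR-BL-BR
c=np.mean(L,0);print('vise',c,'yaw',yaw,'from x',np.arctan2(xx[1],xx[0]))
R=np.array([[np.cos(yaw),-np.sin(yaw)],[np.sin(yaw),np.cos(yaw)]])
for n,p in dict(fixT=(632,122),fixB=(612,303),linT=(513,98),linB=(482,275),fixR_T=(715,128),fixR_B=(686,312),movTL=(418,85),movBL=(395,262)).items():
    print(n,(onz('top',B(*p),.13)[:2]-c)@R)
for z in(.04,.078,.118):
    print('handle',z,[(onz('top',B(*p),z)[:2]-c)@R for p in[(42,215),(193,235)]])
# handle mask in side view
o=cv2.imread('pics/s0.png');m=(o.max(2)<45);m[:160]=0;m[200:]=0;m[:,:300]=0;m[:,340:]=0
ys,xs=np.nonzero(m);print('side handle',len(xs),xs.min(),xs.max(),ys.min(),ys.max(),xs.mean(),ys.mean())
for ang in np.arange(0,6.3,.4):
    v=np.array([-.04*np.sin(ang),.155]);w=R@v+c;print(round(ang,2),proj('side',[*w,.078+.04*np.cos(ang)]),proj('top',[*w,.078+.04*np.cos(ang)]))
o2=cv2.imread('pics/t0.png');m=(o2.max(2)<60);m[:170]=0;m[195:]=0;m[:,:262]=0;m[:,300:]=0
ys,xs=np.nonzero(m);print('top handle',len(xs),xs.min(),xs.max(),xs.mean(),ys.mean())
E
```

```text
rail [[0.5099 0.381 ]
 [0.5116 0.3512]
 [0.3919 0.343 ]
 [0.3921 0.3729]] len 0.11809166623298285 0.11996065488616574 w 0.02983599887246886 0.029846046323187225
centre [0.4514 0.362 ] yaw 0.06834542644901542 [np.float64(0.06864907548518245), np.float64(0.06804650826915103)]
tenon end [array([0.5394, 0.3759]), array([0.5393, 0.3635])] [0.088  0.0077]
riser [[ 0.6422  0.0571]
 [ 0.6072 -0.1373]
 [ 0.4809 -0.1147]
 [ 0.5116  0.0788]] y len 0.19745177752888976 0.19595372443405182 x 0.13237650552092456 0.1282806461928437
vise [ 0.5604 -0.029 ] yaw -0.16784905944357228 from x -0.1709827814528125
fixT [ 0.0373 -0.0519]
fixB [-0.0384 -0.0548]
linT [ 0.0392 -0.002 ]
linB [-0.0356 -0.0006]
fixR_T [ 0.0404 -0.0861]
fixR_B [-0.0372 -0.0853]
movTL [0.0382 0.0374]
movBL [-0.0361  0.0352]
handle 0.04 [array([-0.026 ,  0.1903]), array([-0.024 ,  0.1234])]
handle 0.078 [array([-0.032 ,  0.1861]), array([-0.0301,  0.1212])]
handle 0.118 [array([-0.0384,  0.1816]), array([-0.0365,  0.119 ])]Traceback (most recent call last):
  File "<stdin>", line 20, in <module>
    return umr_minimum(a, axis, None, out, keepdims, initial, where)
ValueError: zero-size array to reduction operation minimum which has no identity
```

All measured sizes agree with those given: rail 119×30 mm, riser 197×130 mm, jaw ±38 mm. The opening is about 52 mm, so the crank is at about 1.17 turns, and the handle's measured position fits that. Now I'll pick up the rail.

```bash
cat >> h.py <<'E'
C=np.array([.5604,-.029]);YAW=-.169;RY=.068;RC=np.array([.4514,.362])
rot=lambda a:np.array([[np.cos(a),-np.sin(a)],[np.sin(a),np.cos(a)]])
def quat(ty): # tool down, tool y at heading ty
    p=(ty+np.pi/2)/2; return [0,np.cos(p),np.sin(p),0]
def V(x,y,z): return [*(C+rot(YAW)@[x,y]),z]
def st(*k):
    s=robot.get_state();print(round(s['t'],2),np.round(s['position'],4),'F',np.round(s['contact_force'],1),'op',round(s['opening'],3),'g',round(s['gripper_force'],1));return s
E
python3 - <<'E'
from h import *
q=quat(RY+np.pi/2);g=RC+rot(RY)@[.006,0]
robot.move_ptp([*g,.16],q);robot.movel([*g,.061],feed=.12);st()
robot.command_gripper(0,45);st()
robot.movel([*g,.24],feed=.2);st()
qv=quat(YAW+np.pi/2)
for p,qq in[(V(.006,-.033,.25),qv)]:
    print(robot.inverse_kinematics(p,qq)); robot.move_ptp(p,qq)
st();cap('side','s1.png');im=cap('top','t1.png')
cv2.imwrite('pics/c.png',cv2.resize(cv2.imread('pics/s1.png')[110:270,270:430],None,fx=3.5,fy=3.5,interpolation=cv2.INTER_CUBIC))
E
```

```text
2.34 [0.4577 0.3628 0.0616] F [-0.2  1.2  1.1] op 0.999 g 0.0
3.27 [0.4574 0.3625 0.061 ] F [-0.6  0.  -0.3] op 0.342 g 44.9
4.32 [0.4567 0.3619 0.2388] F [ 0.2 -0.8 -2.6] op 0.343 g 44.9
[-1.13724198e-01  2.45973824e-01  1.75098816e+00 -4.44089210e-16
  1.14463067e+00 -1.51552053e+00]
5.92 [ 0.5608 -0.0616  0.2499] F [-0.6  0.4 -1.8] op 0.346 g 44.9
```

View pics/c.png

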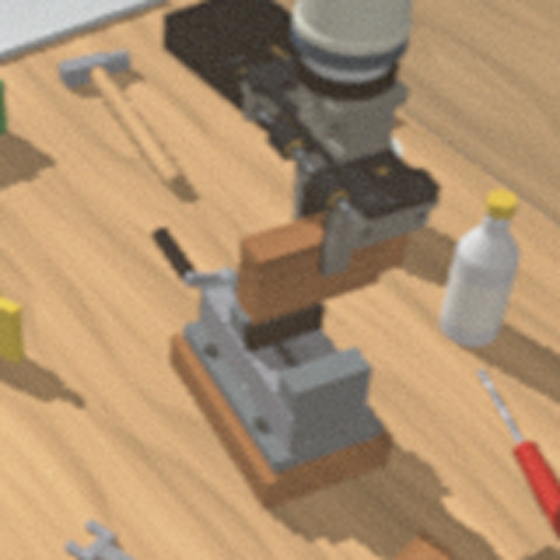

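The rail hangs level in the gripper with its tenon on the far side, above the open jaws. In the crop, the fixed jaw's inner top edge runs from about (285,375) to (355,350). I'll check the vise frame against that, then lower with force monitoring.

```bash
python3 - <<'E'
from h import *
f=lambda p:(proj('side',p)-[270,110]+.5)*3.5-.5
print('fixed edge',f(V(-.038,-.055,.13)),f(V(.038,-.055,.13)),'riser corner',f(V(-.065,-.1,.04)),f(V(.065,-.1,.04)),'handle a=1.05 ends',f(V(-.0347,.188,.098)),f(V(-.0347,.122,.098)))
E
```

```text
fixed edge [275.02484987 373.81887614] [352.05673053 347.31028862] riser corner [264.24005084 488.14343084] [391.41854635 440.57250032] handle a=1.05 ends [156.60464246 228.89365113] [185.92804072 270.56602489]
```

```bash
python3 - <<'E'
from h import *
robot.movel(V(.006,-.033,.197),feed=.1)
f0=st()['contact_force'].copy() if True else 0
z=.197
while z>.1605:
    z-=.006; robot.movel(V(.006,-.033,max(z,.1605)),feed=.05)
    s=robot.get_state();d=np.array(s['contact_force'])-f0
    print(round(z,4),round(s['position'][2],4),np.round(d,1))
    if np.linalg.norm(d)>8: break
st()
E
```

```text
6.71 [ 0.5611 -0.0625  0.1973] F [-0.7  0.1 -0.7] op 0.343 g 44.9
0.191 0.191 [ 0.7 -0.5 -1.2]
0.185 0.1847 [ 0.8 -0.  -1.3]
0.179 0.1785 [ 1.7 -0.4 -0.2]
0.173 0.1726 [ 0.1  0.1 -0.9]
0.167 0.1666 [ 1.4  0.5 -0.7]
0.161 0.1609 [0.8 0.2 1. ]
0.155 0.1608 [-0.5  0.2  5.1]
8.56 [ 0.5609 -0.0626  0.1608] F [-1.2  0.3  4.4] op 0.342 g 45.0
```

It went in freely and touched down at the expected height. I'll release, back off and look.

```bash
python3 - <<'E'
from h import *
robot.command_gripper(.75);robot.movel(V(.006,-.033,.26),feed=.2)
qc=quat(YAW)
# handle circle pre-pose
a=1.05;p=V(-.04*np.sin(a),.157,.21);print(robot.inverse_kinematics(p,qc))
robot.move_ptp(p,qc);st();cap('side','s2.png');cap('top','t2.png')
a=cv2.resize(cv2.imread('pics/s2.png')[140:270,290:410],None,fx=3.5,fy=3.5,interpolation=cv2.INTER_CUBIC)
b=cv2.resize(cv2.imread('pics/t2.png')[140:225,262:392],None,fx=3.5,fy=3.5,interpolation=cv2.INTER_CUBIC)
w=max(a.shape[1],b.shape[1]);o=np.zeros((600,800,3),np.uint8)
o[:a.shape[0],:a.shape[1]]=a[:600];o2=o[:, 420:];h=min(b.shape[0],600);o[:a.shape[0],:300]=a[:,:300] if 0 else o[:a.shape[0],:300]
b=cv2.resize(b,(380,int(b.shape[0]*380/b.shape[1])));o[:b.shape[0],420:800]=b
cv2.imwrite('pics/d.png',o[:460])
E
```

```text
[ 2.31148425e-01  2.92672963e-01  1.78361927e+00 -4.44089210e-16
  1.06530042e+00  4.00148425e-01]
11.57 [0.5525 0.1313 0.2096] F [-1.3  0.3 -1.2] op 0.746 g 0.0
```

View pics/d.png

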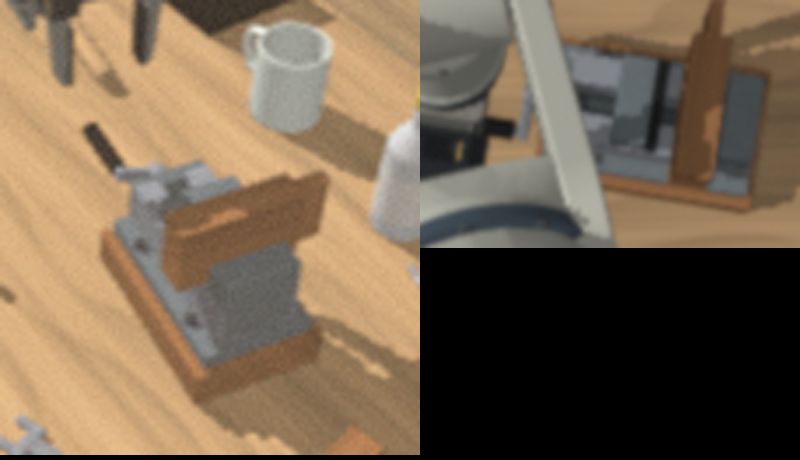

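The rail stands upright and square on the ways, with the tenon out past the far side (side crop: rail from (165,215) to (325,180)). Now the crank: I'll grip the handle and do a first half turn while watching the forces.

```bash
cat >> h.py <<'E'
def H(a,r=.04,dx=0,dz=0): return V(-r*np.sin(a)+dx,.157,.081+r*np.cos(a)+dz)
E
python3 - <<'E'
from h import *
robot.command_gripper(.5)
a=7.33
robot.movel(H(a),feed=.12);s=st();f0=np.array(s['contact_force'])
robot.command_gripper(0,20);s=st()
Rv=rot(YAW)
for i in range(10):
    a+=np.pi/10; robot.movel(H(a),feed=.08)
    s=robot.get_state();d=np.array(s['contact_force'])-f0;d[:2]=Rv.T@d[:2]
    print(round(a,2),round(s['t'],2),np.round(np.array(s['position'])-H(a),4),'Fvise',np.round(d,1))
E
```

```text
13.25 [0.5532 0.1317 0.1017] F [-0.  -0.5  0.3] op 0.5 g 0.0
13.79 [0.554  0.1315 0.1015] F [ 5.5 -1.9 -0.9] op 0.19 g 20.0
7.64 14.1 [ 0.0029 -0.0003  0.0005] Fvise [12.5 -2.3 -7.6]
7.96 14.41 [ 0.0045 -0.0005  0.0012] Fvise [14.8 -4.6 -2.2]
8.27 14.72 [ 0.0058 -0.0007  0.002 ] Fvise [16.3 -7.2  3.4]
8.59 15.03 [ 0.0063 -0.0007  0.0026] Fvise [15.7 -7.8  9.4]
8.9 15.33 [ 0.0061 -0.0007  0.0031] Fvise [13.5 -8.7 14.4]
9.21 15.64 [ 0.0051 -0.0005  0.0034] Fvise [ 6.9 -6.6 20.8]
9.53 15.95 [ 0.0028 -0.0001  0.003 ] Fvise [ 0.2 -5.  23.8]
9.84 16.26 [0.0002 0.0002 0.0017] Fvise [-4.1 -1.5 18.5]
10.16 16.57 [-0.0005  0.0002  0.    ] Fvise [-2.2  1.   5.3]
10.47 16.88 [ 0.0011 -0.0001  0.    ] Fvise [ 5.   0.9 -3. ]
```

Cranking works. The forces show my circle's centre is about 3 mm off, so I'll correct it and carry on until just before contact.

```bash
python3 - <<'E'
from h import *
Rv=rot(YAW);f0=np.array([0,-.5,.3])
for a in np.linspace(10.47,17.1,22)[1:]:
    P=H(a,dx=.003,dz=.0025);robot.movel(P,feed=.08)
    s=robot.get_state();d=np.array(s['contact_force'])-f0;d[:2]=Rv.T@d[:2]
    t=np.array([np.cos(a),0,np.sin(a)]) # opposes motion
    rad=np.array([-np.sin(a),0,np.cos(a)])
    print(round(a,2),round(s['t'],2),'Fx,z',np.round(d[[0,2]],1),'tang',round(d@t,1),'rad',round(d@rad,1))
print(st()['opening'])
E
```

```text
10.79 17.23 Fx,z [4.3 2. ] tang -2.9 rad 3.8
11.1 17.53 Fx,z [4.9 4. ] tang -3.5 rad 5.3
11.42 17.84 Fx,z [5.3 6.3] tang -3.6 rad 7.4
11.73 18.15 Fx,z [4.5 8.8] tang -3.5 rad 9.3
12.05 18.46 Fx,z [ 3.1 10.6] tang -2.5 rad 10.7
12.36 18.77 Fx,z [ 2.5 10.9] tang 0.3 rad 11.1
12.68 19.07 Fx,z [ 0.6 12.3] tang 2.0 rad 12.1
13.0 19.38 Fx,z [-0.8  9.8] tang 3.3 rad 9.3
13.31 19.69 Fx,z [-0.5  1.2] tang 0.4 rad 1.2
13.63 20.0 Fx,z [ 1.6 -4.2] tang -2.8 rad -3.5
13.94 20.31 Fx,z [ 5.9 -6.9] tang -5.6 rad -7.1
14.26 20.62 Fx,z [ 7.2 -4.5] tang -5.3 rad -6.6
14.57 20.93 Fx,z [ 8.8 -2.6] tang -6.1 rad -6.9
14.89 21.23 Fx,z [9.2 1. ] tang -5.5 rad -7.4
15.21 21.54 Fx,z [8.6 6.4] tang -4.5 rad -9.7
15.52 21.85 Fx,z [ 5.4 15.1] tang -2.5 rad -15.9
15.84 22.16 Fx,z [-0.7 19.5] tang -1.8 rad -19.4
16.15 22.47 Fx,z [-5.9 16.9] tang -1.9 rad -17.8
16.47 22.77 Fx,z [-4.2  7. ] tang -1.8 rad -7.9
16.78 23.08 Fx,z [ 0.5 -1.7] tang 1.3 rad 1.2
17.1 23.39 Fx,z [3.8 0.4] tang -1.1 rad 3.6
23.39 [0.6293 0.1186 0.0765] F [4.3 2.3 0.7] op 0.19 g 20.0
0.18968697250300312
```

```bash
python3 - <<'E'
from h import *
def ang():
    p=np.array(robot.get_state()['position']);v=rot(YAW).T@(p[:2]-C)
    return np.arctan2(-(v[0]-.003),p[2]-.081-.0025)+6*np.pi, np.hypot(v[0]-.003,p[2]-.0835)
print(ang())
for a in np.linspace(17.1,19.4,10)[1:]:
    robot.movel(H(a,dx=.003,dz=.0025),feed=.05)
    d=np.array(robot.get_state()['contact_force']);d[:2]=rot(YAW).T@d[:2];print(round(a,2),np.round(ang(),3),np.round(d,1),'tang',round(d@[np.cos(a),0,np.sin(a)],1))
robot.wait(.5);print(np.round(ang(),3))
robot.command_gripper(.5);robot.wait(.3);st()
p=robot.get_state()['position'];robot.movel([p[0],p[1],.25],feed=.15)
robot.move_ptp([.35,.4,.3],quat(YAW));st();cap('side','s3.png');cap('top','t3.png')
a=cv2.resize(cv2.imread('pics/s3.png')[140:270,290:410],None,fx=3.3,fy=3.3,interpolation=cv2.INTER_CUBIC)
b=cv2.resize(cv2.imread('pics/t3.png')[140:225,262:392],None,fx=3.1,fy=3.1,interpolation=cv2.INTER_CUBIC)
o=np.zeros((430,800,3),np.uint8);o[:429,:396]=a[:429];o[:b.shape[0],397:397+b.shape[1]]=b[:,:403]
cv2.imwrite('pics/e.png',o)
E
```

```text
(np.float64(17.104928738923213), np.float64(0.04069605906348596))
17.36 [17.363  0.041] [5.3 3.2 1.3] tang -0.9
17.61 [17.616  0.042] [5.5 2.5 4.1] tang -2.0
17.87 [17.865  0.042] [5.8 1.4 4.8] tang -0.8
18.12 [18.11   0.042] [5.7 1.2 6.4] tang -0.1
18.38 [18.354  0.042] [4.7 1.4 6.7] tang 1.1
18.63 [18.599  0.042] [4.3 1.1 8.8] tang 2.3
18.89 [18.849  0.042] [ 2.9  1.7 10.8] tang 3.3
19.14 [19.115  0.041] [ 0.5  1.7 12.9] tang 4.3
19.4 [19.39   0.041] [-0.3  3.8  9.2] tang 4.5
[19.39   0.041]
27.93 [0.5692 0.1288 0.1176] F [-0.9 -0.1 -0.2] op 0.5 g 0.0
30.29 [0.3506 0.3995 0.2997] F [ 0.4 -0.1 -0.1] op 0.499 g 0.0
```

View pics/e.png

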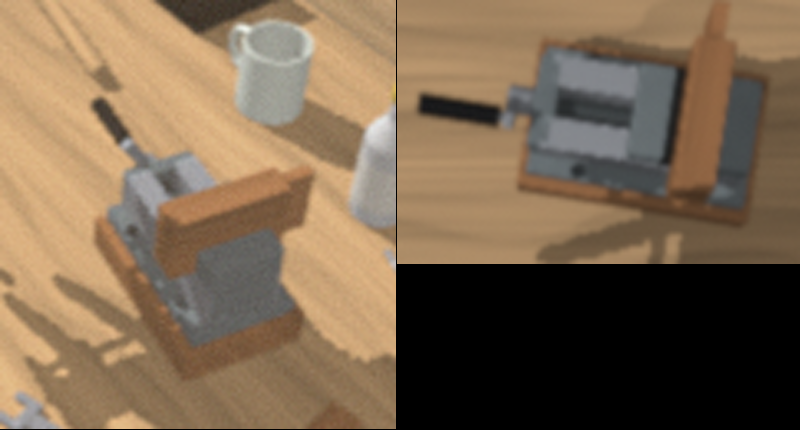

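The jaw appears closed on the rail, the handle is near the top and the gripper is clear. The tangential force on the handle started to rise at about 17.9 rad, which fits contact there. One numeric check of the rail's pose comes first.

```bash
python3 - <<'E'
from h import *
B=lambda u,v:(262+(u-397+.5)/3.1-.5,140+(v+.5)/3.1-.5)
R=rot(YAW);f=lambda p,z:(onz('top',B(*p),z)[:2]-C)@R
L=[f(p,.17) for p in[(697,38),(733,42),(712,200),(672,190)]]
print(np.round(L,4),'centre',np.mean(L,0))
d=(L[0]+L[1]-L[2]-L[3]);print('yaw rel',np.arctan2(d[1],d[0]))
print('moving jaw back edge',f((640,65),.13),f((628,155),.13),'handle ends',f((420,104),.118),f((500,115),.118))
S=lambda u,v:(290+(u+.5)/3.3-.5,140+(v+.5)/3.3-.5)
# side: near end top corners / bottom-left corner, expected from pose
for P in[(-.06,-.023,.17),(-.06,-.055,.17),(-.06,-.023,.10),(.06,-.055,.17)]:
    print(P,np.round((proj('side',V(*P))-[290,140]+.5)*3.3-.5))
E
```

```text
[[ 0.0563 -0.0235]
 [ 0.0578 -0.0515]
 [-0.0663 -0.0536]
 [-0.0636 -0.0224]] centre [-0.00396294 -0.03773579]
yaw rel 0.003971331571282807
moving jaw back edge [0.03710085 0.01527882] [-0.03603628  0.01347356] handle ends [-0.02053009  0.18350151] [-0.01887262  0.11905414]
(-0.06, -0.023, 0.17) [158. 206.]
(-0.06, -0.055, 0.17) [175. 230.]
(-0.06, -0.023, 0.1) [153. 259.]
(0.06, -0.055, 0.17) [292. 191.]
```

```bash
python3 -c "
from h import *
print(robot.job_done());st()"
```

```text
the job is handed in; nothing more can be done
None
the job is handed in; nothing more can be done
```

The tenoned rail is clamped in the vise and the job is handed in at about 30 s of the 67 s; the hand-in reported no verdict. The rail is upright and square to about 0.004 rad, with its tenon out past the jaws on the far side, and the handle's final angle puts the jaw force at about 24 N, calculated since it can't be measured.

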